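# Reverse the double-ended forming template in its holder

### The job

Turn the double-ended forming template round in its bench holder: draw it out, reverse it end for end, and slide it back flat along the channel, narrow tongue end first under the bridge and fully home against the stop, so that its wide rounded end faces out of the open mouth. Then let go of it. Leave the bowl and the cup beside the holder standing where they are.

Things in the scene. Friction and masses are not known exactly. Their poses are not given: they have to be found in the camera images.
- template: Loose aluminium plate, 180 mm long (its x), 10 mm thick, 0.22 kg, with an upright wooden grip bar on top (its z). Origin: centre of the plate's underside. 40 mm wide from x = -90 to +50 mm, the -x end a half circle; from +50 to +90 mm a square-ended tongue 14 mm wide. It starts in the holder, tongue out of the mouth, round end under the bridge, 0 to 8 mm short of the stop.
- grip (a point): On the grip bar's axis, 40 mm above the plate's underside; axes as the template's. The bar is centred over the plate: 64 mm long (x), 18 mm wide (y), from 10 to 56 mm above the underside.
- round_tip (a point): Tip of the template's wide rounded end, on its centre line at half thickness (template x = -90 mm, z = 5 mm).
- tongue_tip (a point): Tip of the template's narrow tongue end, on its centre line at half thickness (template x = +90 mm, z = 5 mm).
- holder: Grey metal holder fixed to the bench, 120 mm long (x), 100 mm wide. Origin: centre of its underside. x points from the open mouth (x = -60 mm) to the stop (face at +50 mm). Channel floor 30 mm above the bench, 46 mm between 8 mm high walls with lips flared out to 44 mm above the bench; open above up to x = +24 mm, then roofed by the bridge.
- holder_stop (a point): Middle of the stop's face at the channel's inner end, 35 mm above the bench. The bridge covers the channel's last 26 mm (holder x = +24 to +60 mm): 74 mm wide, underside 48 mm and top 56 mm above the bench. Draw the template at least 30 mm out before lifting it.
- holder_mouth (a point): Middle of the channel's open mouth (holder x = -60 mm), 35 mm above the bench. With the template home its origin lies at holder x = -40 mm and 70 mm of it stands out of the mouth.
- bowl: Small green test bowl, 96 mm across and 46 mm high, standing loose about 16 cm from the holder on its +y side. Origin: centre of its underside. To be left alone.
- cup: Pale grey-green open cup, 66 mm across and 66 mm high, standing loose about 16 cm from the holder on its -y side. Origin: centre of its underside. To be left alone.
Things that resemble listed ones, but are neither listed nor needed, are in the scene too. What is shaped like the holder but red or yellow is not meant.

How it is judged (in metres and radians):
At the end, for the whole second after the job is handed in: The template lies flat in the channel (within 4 degrees, underside within 4 mm of the floor), grip up, tongue tip under the bridge within 7 mm of the stop and 12 mm of the centre line, round tip out of the mouth within 15 mm of the centre line, at rest and released (x of tongue_tip in the frame of holder above 0.043 m and y of tongue_tip in the frame of holder between -0.012 and 0.012 m and x of round_tip in the frame of holder below -0.12 m and y of round_tip in the frame of holder between -0.015 and 0.015 m and angle between template's own z axis and vertical below 0.07 rad and z of template in the frame of holder below 0.034 m and linear speed of template below 0.01 m/s); the robot touches nothing.
It fails at once if the bowl is shifted more than 20 mm or tipped (distance of bowl from where it was at the start of the episode above 0.02 m or angle between bowl's own z axis and vertical above 0.3 rad).
It fails at once if the cup is shifted more than 20 mm or tipped (distance of cup from where it was at the start of the episode above 0.02 m or angle between cup's own z axis and vertical above 0.3 rad).
It also fails if it takes over 51 s, if anything falls off the work surface, if the arm or the gripper's body presses on something with over 40 N, if the wrist force passes 120 N, or if a joint passes its speed limit or range.

### The arm

A 6-joint arm with a two-finger parallel gripper is mounted at the origin on the work surface; the furniture and walls round the work are solid. World frame = base frame: x ahead of the robot, y to its left, z up, the work surface at z = 0. Lengths are in mm, angles in rad, forces in N, time in s.
With the tool pointing down it reaches from about 300 to 750 mm from the base axis. Payload 8.5 kg.
Tool frame: the origin (TCP) lies at the very end of the fingers, on their centre line; the grasp point (between the pads) lies 19 mm behind it; z points along the fingers, y is the line along which they close (so a half turn about z gives the same grasp; the last joint's range is limited). The gripper opens to 85 mm and grips with 20 to 120 N. Pads are 22 mm wide; open, the fingers measure 114 mm over their backs; the gripper's body (76 mm by 85 mm) begins 54 mm behind the grasp point. The pads swing forward as they close: fully open they stand 13 mm farther back than shut.
Start: joints at [-1.476, 0.381, 1.297, -0, 1.464, -0.215], TCP at [167.672, -523.8, 231.322] pointing down, gripper open.
Joint ranges: [-3.11, 3.11], [-0.89, 2.33], [0.22, 2.48], [-1.42, 4.56], [0.17, 2.85], [-2.88, 2.88]. Speed limits (rad/s): [2.39, 2.39, 3.14, 3.14, 3.14, 3.14].

### API

Orientations are given as a rotation vector (axis times angle).
In Python, from workcell import manip gives the robot as it stands.
- The arm moves only by the tool drive_tool, never from a script. Its arguments are lists of equal length, an entry for each row: "jaw": the gripper command: -1 is shut, 1 is fully open, values between are in proportion; "linear": the shift along the tool's x, y, z in cm, a list of three; "turn": the turn, a rotation vector about the tool's x, y, z in degrees, a list of three. A call has 1 to 5 rows; each row is the pose to reach, as a shift and turn from the pose commanded when the call began, along the tool's axes at that moment; what a row does not reach only later rows make up. A row lasts 1/8 s, in which the tool goes at most 62.5 mm and 10.7 degrees, less where a joint would pass 70% of its speed; a pose out of reach is approached as far as the arm can. A call with a gripper value outside its range is refused whole. The fingers move at their own pace and stop on an object; "newtons" is the grip in N (left out, the last holds). Time passes only in rows, so rows that repeat a pose let the fingers close. It gives the time, the measured TCP pose, the force, the opening and the grip force at its end, in the units of the state.
- manip.get_obs(): the state, without advancing time (a new reading comes with each control period).
- manip.snapshot(name): name is "scene" or "top"; returns a dict with "img" (480x640x3 uint8, red, green, blue), "z_map" (480x640 float32, mm along the optical axis (not along the pixel's ray), 0 where there is no reading), "mtx" (3x3 intrinsics, pixels), "pose" (4x4, takes a point from camera to world coordinates). Camera axes: x right, y down, z forward; pixel columns grow to the right and rows downward; lengths in mm; the calibration is good to about 2 mm. A picture is of the moment at which its call begins.
- manip.hand_in(): hands the job in; it is judged then, once.
The state is a dict: "t": time; "joints": joint angles; "joint_vel": joint speeds; "effort": joint torques, N m; "tool_pos": TCP position; "tool_rot": TCP orientation; "contact_force": force on the tool from outside, world axes, zero at the start; "torque": the same for the moment, N m; "width": finger opening in mm; "gripper_force": force on a finger pad.
Only numpy, scipy, OpenCV 4.12 (cv2) and the standard library are available. Lean on these libraries where they do the work, as an engineer would, in place of code of your own. Each camera call takes 0.05 s, during which the arm holds its last target. There are 200 camera calls.

## Working session

There is one attempt and no reset: what is moved stays moved. The work goes in short steps, Python scripts to look and compute and a tool call to move; the robot and the scene stay as the last step left them, time stands still between calls to the robot, and variables do not carry over. Pictures are saved under pics/ and viewed, at most 10 in all, crops included, and the job is handed in when it is done.

Besides the shell and the picture viewer there is one more tool, called after ">>>" in YAML: its name, and indented under it one key for each argument. drive_tool: Moves the arm, as the interface text tells. Its arguments: {"type":"object","properties":{"jaw":{"type":"array"},"linear":{"type":"array"},"turn":{"type":"array"},"newtons":{"type":"number"}},"required":["jaw","linear","turn"]}

```bash
mkdir -p pics; ls; python3 - <<'E'
from workcell import manip
import cv2,numpy as np
for n in("scene","top"):
    s=manip.snapshot(n); np.savez(f"{n}0.npz",**s); cv2.imwrite(f"pics/{n}0.png",s["img"][:,:,::-1]); print(s["mtx"],s["pose"])
print(manip.get_obs())
E
```

```text
pics
[[533.70638201   0.         322.98821633]
 [  0.         533.70638201 246.1777694 ]
 [  0.           0.           1.        ]] [[-5.55351735e-01 -5.16899820e-01  6.51459152e-01 -3.27566911e+02]
 [-8.31493331e-01  3.58565065e-01 -4.24322914e-01  5.13468257e+02]
 [-1.42580560e-02 -7.77332406e-01 -6.28928484e-01  8.89291055e+02]
 [ 0.00000000e+00  0.00000000e+00  0.00000000e+00  1.00000000e+00]]
[[621.63087206   0.         313.78767391]
 [  0.         621.63087206 233.59811317]
 [  0.           0.           1.        ]] [[ 1.29967289e-02 -9.93683854e-01  1.11460684e-01  3.75057808e+02]
 [-9.99910812e-01 -1.25728987e-02  4.50457821e-03 -3.93366132e+01]
 [-3.07474274e-03 -1.11509288e-01 -9.93758635e-01  1.43529465e+03]
 [ 0.00000000e+00  0.00000000e+00  0.00000000e+00  1.00000000e+00]]
{'t': 0.1, 'joints': array([-1.47630694e+00,  3.81165775e-01,  1.29817121e+00,  9.50563869e-06,
        1.46359454e+00, -2.15327327e-01]), 'joint_vel': array([ 0.0015515 , -0.00066318, -0.00485386,  0.00151093, -0.0010614 ,
        0.00038675]), 'effort': array([ 4.55511297e-03, -4.49220264e+01, -2.31657547e+01, -1.15909265e-04,
        3.62291372e-03,  1.71100476e-05]), 'tool_pos': array([ 167.6469875 , -523.55401117,  230.75820702]), 'tool_rot': array([-3.10265458e+00, -4.84507225e-01, -1.41746915e-04]), 'contact_force': array([ 0.17481146, -0.11207224,  0.22245185]), 'torque': array([-0.01750034,  0.01882249,  0.02123917]), 'gripper_force': 0.0, 'width': 85.42589545908649}
```

View pics/scene0.png

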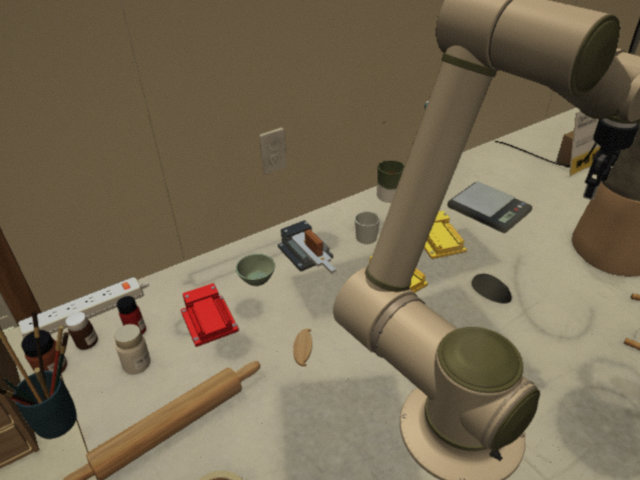

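View pics/top0.png

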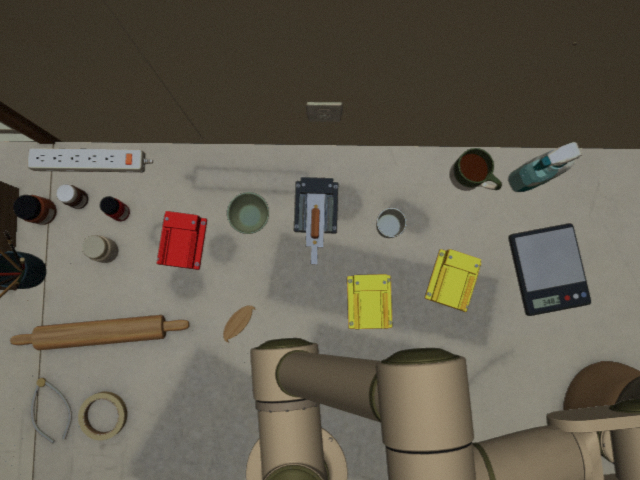

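The top view shows the holder at about (317,206), with the mouth facing the robot and the tongue tip at (314,262). The bowl is at (248,213) and the cup at (390,223). I'll enlarge a crop to read it more closely.

```bash
cat > h.py <<'E'
import numpy as np
from scipy.spatial.transform import Rotation as R
def px(s,u,v,z=None):
    K,P=s["mtx"],s["pose"]; d=np.array([(u-K[0,2])/K[0,0],(v-K[1,2])/K[1,1],1.])
    if z is None: q=d*s["z_map"][int(round(v)),int(round(u))]
    else:
        r=P[:3,:3]@d; q=d*(z-P[2,3])/r[2]
    return (P[:3,:3]@q+P[:3,3]).round(1)
E
python3 - <<'E'
import cv2,numpy as np
from h import *
s=dict(np.load("top0.npz"))
c=s["img"][165:275,260:380,::-1]; cv2.imwrite("pics/c1.png",cv2.resize(c,None,fx=5,fy=5,interpolation=cv2.INTER_CUBIC))
for u,v in[(315,224),(316,182),(314,258),(315,200),(300,228),(336,228)]: print(u,v,px(s,u,v))
E
```

```text
315 224 [548.  -35.6  82.4]
316 182 [646.9 -36.5  55.5]
314 258 [476.5 -34.2  37.3]
315 200 [608.6 -34.8  38.8]
300 228 [543.7  -1.7  41.6]
336 228 [548.4 -84.   11.1]
```

View pics/c1.png

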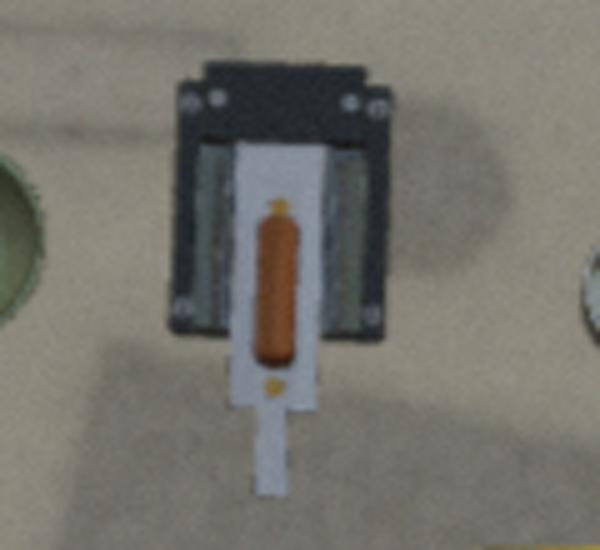

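The crop (origin 260,165, ×5) shows the tongue end at (271,495) and the bar ends at (279,215) and (274,367). The holder's outer corners are at (170,333), (385,340), (180,82) and (392,88), and the bridge's front edge is at y≈141.

```bash
python3 - <<'E'
import numpy as np
from h import *
s=dict(np.load("top0.npz"))
def c(x,y,z): return px(s,(x+.5)/5-.5+260,(y+.5)/5-.5+165,z)
P={}
for n,x,y,z in[("tongueL",255,495,40),("tongueR",287,495,40),("shoulderL",230,405,40),("shoulderR",317,409,40),("brTL",235,143,40),("brTR",328,143,40),("bar1",279,215,86),("bar2",274,367,86),("hFL",170,333,38),("hFR",385,340,38),("hBL",180,82,38),("hBR",392,88,38),("bBL",205,63,56),("bBR",367,68,56),("bFL",200,140,56),("bFR",367,143,56)]:
    P[n]=c(x,y,z); print(n,P[n])
a=lambda d:np.degrees(np.arctan2(d[1],d[0]))
print("holder ang",a((P["hBL"]+P["hBR"]-P["hFL"]-P["hFR"])),a(P["bBL"]-P["bBR"])-90,a(P["hFL"]-P["hFR"])-90)
print("plate ang",a(P["brTL"]+P["brTR"]-P["shoulderL"]-P["shoulderR"]),a(P["bar1"]-P["bar2"]))
# depth-based checks: points of bar top
from itertools import product
Z=[];I=[]
for v,u in product(range(195,250),range(300,335)):
    p=px(s,u,v); 
    if 74<p[2]<95: Z.append(p)
Z=np.array(Z); print(len(Z),Z.mean(0),Z.min(0),Z.max(0))
E
```

```text
tongueL [463.6 -26.7  40. ]
tongueR [463.8 -41.1  40. ]
shoulderL [504.1 -14.9  40. ]
shoulderR [502.8 -54.1  40. ]
brTL [623.8 -15.5  40. ]
brTR [624.4 -57.8  40. ]
bar1 [583.8 -36.   86. ]
bar2 [516.7 -34.7  86. ]
hFL [536.7  12.8  38. ]
hFR [534.7 -84.6  38. ]
hBL [652.1  10.1  38. ]
hBR [650.5 -86.7  38. ]
bBL [657.4  -1.7  56. ]
bBR [656.  -74.8  56. ]
bFL [622.2   0.   56. ]
bFR [621.7 -75.1  56. ]
holder ang -1.1893608910944526 -1.0971858570097908 -1.1763394006940189
plate ang -1.020910807310631 -1.1099135037067591
228 [551.94342105 -34.44605263  84.32631579] [521.4 -42.5  75.1] [583.7 -26.4  91.1]
```

```bash
cat >> h.py <<'E'
def go(x,y,z,yaw):
    """linear cm / turn deg in tool axes to reach a tool-down pose with tool x at yaw deg"""
    from workcell import manip
    o=manip.get_obs(); A=R.from_rotvec(o["tool_rot"])
    T=R.from_euler("z",yaw,degrees=True)*R.from_rotvec([np.pi,0,0])
    print("t",round(o["t"],2),"tcp",o["tool_pos"].round(1),"lin",(A.inv().apply(np.array([x,y,z])-o["tool_pos"])/10).round(2),
      "turn",(A.inv()*T).as_rotvec(degrees=True).round(2),"F",o["contact_force"].round(1),"w",round(o["width"],1),round(o["gripper_force"],1))
E
python3 -c "
from h import *
go(552,-35,180,-1.15)"
```

```text
t 0.1 tcp [ 167.6 -523.6  230.8] lin [ 51.5  -34.8    5.14] turn [-0.08 -0.   18.9 ] F [ 0.2 -0.1  0.2] w 85.4 0.0
```

>>> drive_tool:
  jaw: [1, 1, 1, 1, 1]
  linear:
    - [51.5, -34.8, 5]
    - [51.5, -34.8, 5]
    - [51.5, -34.8, 5]
    - [51.5, -34.8, 5]
    - [51.5, -34.8, 5]
  turn:
    - [0, 0, 18.9]
    - [0, 0, 18.9]
    - [0, 0, 18.9]
    - [0, 0, 18.9]
    - [0, 0, 18.9]

```text
t: 0.72
tool_pos: [361.1, -277.2, 206.0]
tool_rot: [-3.141, 0.032, 0.0]
contact_force: [0.9, -1.9, -0.2]
width: 85.2
gripper_force: 0.0
```

```bash
python3 -c "
from h import *
go(552,-35,180,-1.15)"
```

```text
t 0.72 tcp [ 361.1 -277.2  206. ] lin [ 18.59 -24.61   2.61] turn [-0.01  0.   -0.02] F [ 0.9 -1.9 -0.2] w 85.2 0.0
```

>>> drive_tool:
  jaw: [1, 1, 1, 1, 1]
  linear:
    - [17.5, -23.4, 2.5]
    - [17.5, -23.4, 2.5]
    - [17.5, -23.4, 2.5]
    - [17.5, -23.4, 2.5]
    - [17.5, -23.4, 2.5]
  turn:
    - [0, 0, 0]
    - [0, 0, 0]
    - [0, 0, 0]
    - [0, 0, 0]
    - [0, 0, 0]

```text
t: 1.35
tool_pos: [540.9, -46.2, 180.7]
tool_rot: [-3.141, 0.029, 0.001]
contact_force: [-0.3, -0.6, -0.3]
width: 85.5
gripper_force: 0.0
```

>>> drive_tool:
  jaw: [0.3, 0.3]
  linear:
    - [0, 0, 0]
    - [0, 0, 0]
  turn:
    - [0, 0, 0]
    - [0, 0, 0]

```text
t: 1.6
tool_pos: [539.6, -48.8, 181.0]
tool_rot: [3.141, -0.031, -0.001]
contact_force: [0.0, -0.2, 0.1]
width: 55.1
gripper_force: 0.0
```

```bash
python3 -c "
from h import *
go(552,-35,52,-1.15)"
```

```text
t 1.6 tcp [539.6 -48.8 181. ] lin [ 1.22 -1.41 12.9 ] turn [0.   0.05 0.01] F [ 0.  -0.2  0.1] w 55.1 0.0
```

>>> drive_tool:
  jaw: [0.3, 0.3, 0.3, 0.3, 0.3]
  linear:
    - [1.2, -1.4, 2]
    - [1.2, -1.4, 6]
    - [1.2, -1.4, 10]
    - [1.2, -1.4, 12.8]
    - [1.2, -1.4, 12.8]
  turn:
    - [0, 0, 0]
    - [0, 0, 0]
    - [0, 0, 0]
    - [0, 0, 0]
    - [0, 0, 0]

```text
t: 2.22
tool_pos: [550.9, -35.7, 52.1]
tool_rot: [-3.14, 0.034, 0.006]
contact_force: [1.1, 0.2, -0.5]
width: 55.8
gripper_force: 0.0
```

>>> drive_tool:
  jaw: [-1, -1, -1, -1, -1]
  linear:
    - [0, 0, 0]
    - [0, 0, 0]
    - [0, 0, 0]
    - [0, 0, 0]
    - [0, 0, 0]
  turn:
    - [0, 0, 0]
    - [0, 0, 0]
    - [0, 0, 0]
    - [0, 0, 0]
    - [0, 0, 0]
  newtons: 60

```text
t: 2.85
tool_pos: [552.9, -35.1, 54.7]
tool_rot: [3.14, -0.031, 0.004]
contact_force: [-0.7, -0.8, 7.0]
width: 17.2
gripper_force: 59.4
```

```bash
python3 -c "
from h import *
go(490,-34,52,-1.15)
from workcell import manip;import cv2
s=manip.snapshot('scene'); c=s['img'][190:310,230:390,::-1]; cv2.imwrite('pics/s1.png',cv2.resize(c,None,fx=5,fy=5))"
```

```text
t 2.85 tcp [552.9 -35.1  54.7] lin [-6.29  0.01  0.25] turn [ 0.06 -0.14  0.  ] F [-0.7 -0.8  7. ] w 17.2 59.4
```

View pics/s1.png

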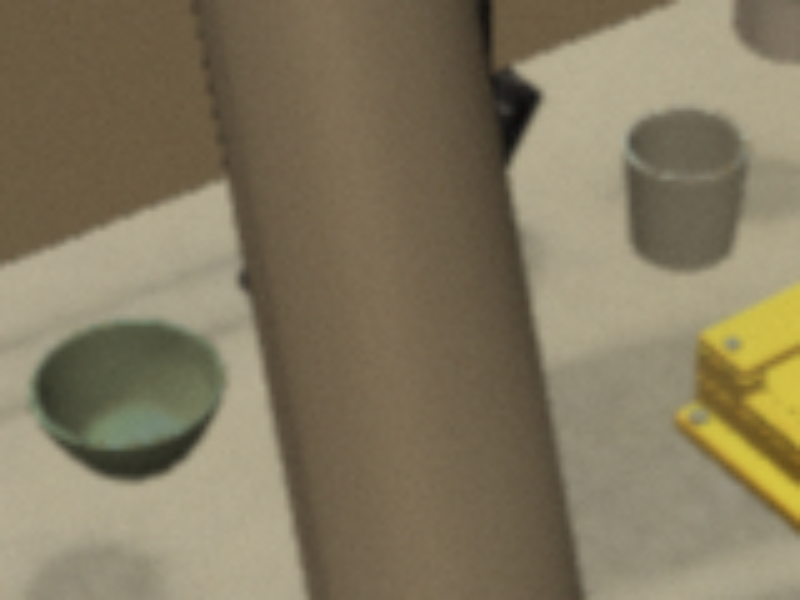

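The arm hides the grasp in this view, while the bowl at (130,400) and the cup at (685,190) stand untouched. The pads have closed at 17 mm on the 18 mm bar. Next I'll draw the template out, easing up slightly to take off the 7 N.

>>> drive_tool:
  jaw: [-1, -1, -1, -1, -1]
  linear:
    - [0, 0, -0.25]
    - [-1.5, 0, -0.25]
    - [-4, 0, -0.25]
    - [-6.5, 0, -0.25]
    - [-8, 0, -0.25]
  turn:
    - [0, 0, 0]
    - [0, 0, 0]
    - [0, 0, 0]
    - [0, 0, 0]
    - [0, 0, 0]
  newtons: 70

```text
t: 3.52
tool_pos: [471.0, -32.9, 55.9]
tool_rot: [-3.141, 0.031, 0.001]
contact_force: [0.8, 0.1, -1.6]
width: 17.0
gripper_force: 68.2
```

>>> drive_tool:
  jaw: [-1, -1, -1, -1, -1]
  linear:
    - [-1, 0, 0]
    - [-1, 0, -2]
    - [-1, 0, -5]
    - [-1, 0, -8]
    - [-1, 0, -8]
  turn:
    - [0, 0, 0]
    - [0, 0, 0]
    - [0, 0, 0]
    - [0, 0, 0]
    - [0, 0, 0]

```text
t: 4.15
tool_pos: [463.2, -33.3, 137.3]
tool_rot: [3.14, -0.031, 0.007]
contact_force: [-0.4, -0.4, -2.3]
width: 17.0
gripper_force: 68.6
```

```bash
python3 -c "
from h import *
go(462,-34,140,90)
from workcell import manip;import cv2
s=manip.snapshot('top'); c=s['img'][165:285,240:400,::-1]; cv2.imwrite('pics/t1.png',cv2.resize(c,None,fx=5,fy=5))"
```

```text
t 4.15 tcp [463.2 -33.3 137.3] lin [-0.12  0.07 -0.27] turn [  0.25  -0.13 -91.14] F [-0.4 -0.4 -2.3] w 17.0 68.6
```

View pics/t1.png

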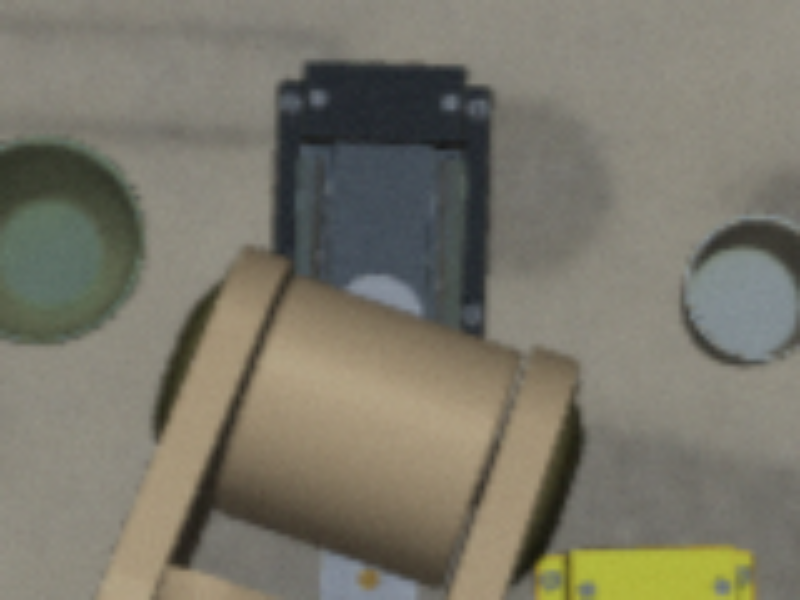

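The template is held and its round tip shows at (380,273) in the crop. The channel floor is visible from x≈329 to 435. Now I'll turn it.

>>> drive_tool:
  jaw: [-1, -1, -1, -1, -1]
  linear:
    - [0, 0, 0]
    - [0, 0, 0]
    - [0, 0, 0]
    - [0, 0, 0]
    - [0, 0, 0]
  turn:
    - [0, 0, -9]
    - [0, 0, -18]
    - [0, 0, -27]
    - [0, 0, -36]
    - [0, 0, -45]

```text
t: 4.82
tool_pos: [461.7, -32.8, 134.3]
tool_rot: [-2.91, -1.18, 0.003]
contact_force: [-0.1, 0.1, -2.4]
width: 17.2
gripper_force: 68.4
```

>>> drive_tool:
  jaw: [-1, -1, -1, -1, -1]
  linear:
    - [0, 0, 0]
    - [0, 0, 0]
    - [0, 0, 0]
    - [0, 0, 0]
    - [0, 0, 0]
  turn:
    - [0, 0, -9]
    - [0, 0, -18]
    - [0, 0, -27]
    - [0, 0, -36]
    - [0, 0, -45]

```text
t: 5.45
tool_pos: [461.7, -32.8, 134.2]
tool_rot: [-2.236, -2.203, 0.002]
contact_force: [-0.4, -1.5, -1.4]
width: 17.0
gripper_force: 68.4
```

>>> drive_tool:
  jaw: [-1, -1, -1, -1, -1]
  linear:
    - [0, 0, 0]
    - [0, 0, 0]
    - [0, 0, 0]
    - [0, 0, 0]
    - [0, 0, 0]
  turn:
    - [0, 0, -9]
    - [0, 0, -18]
    - [0, 0, -27]
    - [0, 0, -36]
    - [0, 0, -45]

```text
t: 6.08
tool_pos: [461.7, -32.8, 134.3]
tool_rot: [-1.223, -2.891, 0.0]
contact_force: [0.4, 0.4, -2.2]
width: 17.3
gripper_force: 68.4
```

>>> drive_tool:
  jaw: [-1, -1, -1, -1, -1]
  linear:
    - [0, 0, 0]
    - [0, 0, 0]
    - [0, 0, 0]
    - [0, 0, 0]
    - [0, 0, 0]
  turn:
    - [0, 0, -9]
    - [0, 0, -18]
    - [0, 0, -27]
    - [0, 0, -36]
    - [0, 0, -45]

```text
t: 6.7
tool_pos: [461.7, -32.8, 134.3]
tool_rot: [-0.023, -3.139, -0.001]
contact_force: [0.7, -0.4, -1.5]
width: 17.4
gripper_force: 68.4
```

```bash
python3 -c "
from h import *
go(462,-34,137,178.85)
from workcell import manip;import cv2
s=manip.snapshot('top'); np.savez('t2.npz',**s); c=s['img'][165:285,240:400,::-1]; cv2.imwrite('pics/t2.png',cv2.resize(c,None,fx=5,fy=5))
f=lambda x,y,z:px(s,(x+.5)/5-.5+240,(y+.5)/5-.5+165,z)
print(f(329,200,30),f(435,200,30))
"
```

```text
t 6.7 tcp [461.7 -32.8 134.3] lin [-0.03 -0.12 -0.27] turn [ 0.05 -0.15  0.29] F [ 0.7 -0.4 -1.5] w 17.4 68.4
[599.2 -12.9  30. ] [599.8 -61.4  30. ]
```

View pics/t2.png

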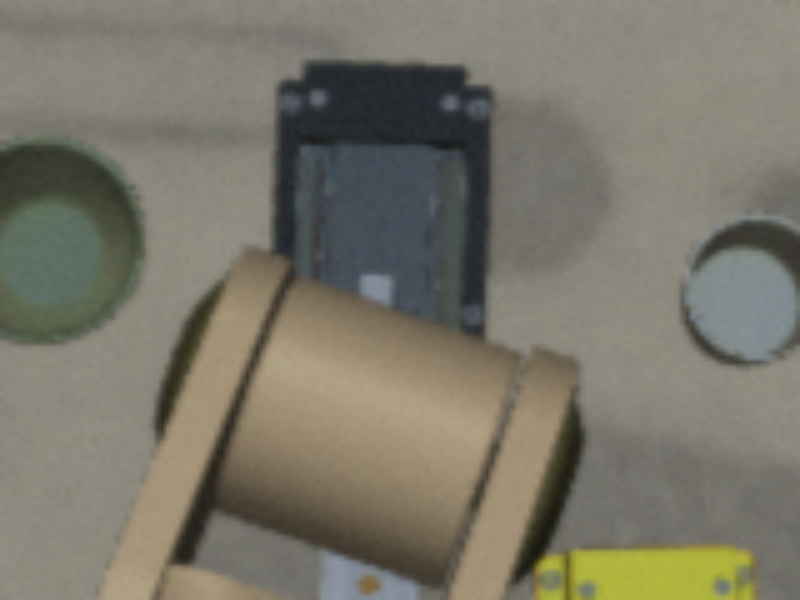

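The template is reversed, with the square tongue tip at (361–391, 273) in the crop. I'll measure it against the channel.

```bash
python3 -c "
from h import *
s=dict(np.load('t2.npz'))
f=lambda x,y,z:px(s,(x+.5)/5-.5+240,(y+.5)/5-.5+165,z)
for u,v in((315,222),(314,221),(315,223),(314,281),(306,279),(308,280)):print(u,v,px(s,u,v))
for zz in(118,122): print(f(361,273,zz),f(391,273,zz),f(321,560,zz),f(416,560,zz))
print(f(437,250,30),f(435,160,30),f(328,160,30),f(329,250,30))
"
```

```text
315 222 [547.8 -35.6 117.8]
314 221 [549.4 -33.5 121.9]
315 223 [545.9 -35.7 115.6]
314 281 [421.9 -35.1 120.5]
306 279 [426.  -18.2 118.1]
308 280 [423.9 -22.4 118.4]
[553.7 -28.7 118. ] [553.9 -41.5 118. ] [431.  -13.4 118. ] [431.5 -53.6 118. ]
[553.2 -28.7 122. ] [553.3 -41.5 122. ] [430.8 -13.5 122. ] [431.3 -53.6 122. ]
[576.7 -62.6  30. ] [618.3 -61.2  30. ] [617.7 -12.2  30. ] [576.1 -13.3  30. ]
```

>>> drive_tool:
  jaw: [-1, -1, -1, -1, -1]
  linear:
    - [0, -0.05, 2]
    - [0, -0.05, 4]
    - [0, -0.05, 6]
    - [0, -0.05, 7.7]
    - [0, -0.05, 7.7]
  turn:
    - [0, 0, 0.3]
    - [0, 0, 0.3]
    - [0, 0, 0.3]
    - [0, 0, 0.3]
    - [0, 0, 0.3]

```text
t: 7.38
tool_pos: [461.2, -33.2, 57.2]
tool_rot: [-0.043, -3.137, -0.002]
contact_force: [-0.8, -0.0, -1.6]
width: 17.0
gripper_force: 68.5
```

```bash
python3 -c "
from h import *
go(555,-35.1,57,178.85)
from workcell import manip;import cv2
s=manip.snapshot('top'); np.savez('t3.npz',**s); c=s['img'][165:285,240:400,::-1]; cv2.imwrite('pics/t3.png',cv2.resize(c,None,fx=5,fy=5))
"
```

```text
t 7.38 tcp [461.2 -33.2  57.2] lin [-9.38  0.06 -0.02] turn [ 0.07 -0.23 -0.41] F [-0.8 -0.  -1.6] w 17.0 68.5
```

View pics/t3.png

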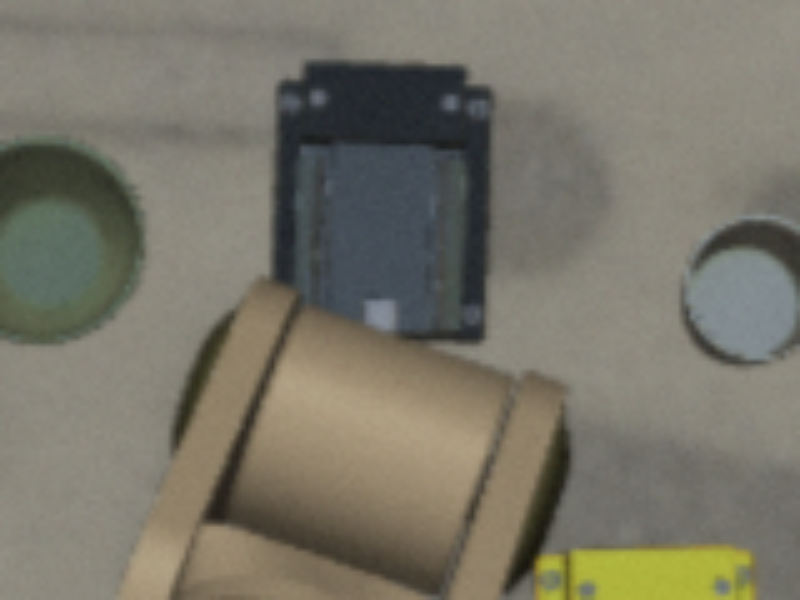

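The tongue (365–396) is centred in the channel (about 328–436) with no contact force, so I'll slide it in.

>>> drive_tool:
  jaw: [-1, -1, -1, -1, -1]
  linear:
    - [-1, 0.02, 0]
    - [-2.5, 0.02, 0]
    - [-4, 0.02, 0]
    - [-5.5, 0.02, 0]
    - [-5.5, 0.02, 0]
  turn:
    - [0, 0, -0.2]
    - [0, 0, -0.2]
    - [0, 0, -0.2]
    - [0, 0, -0.2]
    - [0, 0, -0.2]

```text
t: 8.05
tool_pos: [518.5, -34.8, 59.2]
tool_rot: [0.034, 3.14, -0.001]
contact_force: [-1.1, 0.4, -2.0]
width: 17.2
gripper_force: 68.5
```

```bash
python3 -c "
from h import *
go(555,-35.1,57,178.85)"
```

```text
t 8.05 tcp [518.5 -34.8  59.2] lin [-3.65  0.05  0.23] turn [-0.03  0.11 -0.1 ] F [-1.1  0.4 -2. ] w 17.2 68.5
```

>>> drive_tool:
  jaw: [-1, -1, -1, -1, -1]
  linear:
    - [-0.5, 0, 0.15]
    - [-1.2, 0, 0.2]
    - [-2, 0, 0.2]
    - [-2.5, 0, 0.2]
    - [-2.5, 0, 0.2]
  turn:
    - [0, 0, -0.1]
    - [0, 0, -0.1]
    - [0, 0, -0.1]
    - [0, 0, -0.1]
    - [0, 0, -0.1]

```text
t: 8.68
tool_pos: [542.5, -35.2, 56.7]
tool_rot: [0.031, 3.141, -0.0]
contact_force: [0.2, 0.0, -1.4]
width: 17.0
gripper_force: 68.5
```

```bash
python3 -c "
from h import *
go(555,-35.1,56,178.85)"
```

```text
t 8.68 tcp [542.5 -35.2  56.7] lin [-1.25  0.04  0.07] turn [-0.    0.01  0.01] F [ 0.2  0.  -1.4] w 17.0 68.5
```

>>> drive_tool:
  jaw: [-1, -1, -1, -1, -1]
  linear:
    - [-0.3, 0, 0]
    - [-0.6, 0, 0]
    - [-0.9, 0, 0]
    - [-1.1, 0, 0]
    - [-1.1, 0, 0]
  turn:
    - [0, 0, 0]
    - [0, 0, 0]
    - [0, 0, 0]
    - [0, 0, 0]
    - [0, 0, 0]

```text
t: 9.3
tool_pos: [553.3, -35.5, 56.7]
tool_rot: [-0.032, -3.141, -0.0]
contact_force: [0.1, -0.5, -2.1]
width: 17.2
gripper_force: 68.5
```

>>> drive_tool:
  jaw: [-1, -1, -1, -1]
  linear:
    - [-0.1, 0, 0]
    - [-0.2, 0, 0]
    - [-0.3, 0, 0]
    - [-0.3, 0, 0]
  turn:
    - [0, 0, 0]
    - [0, 0, 0]
    - [0, 0, 0]
    - [0, 0, 0]

```text
t: 9.8
tool_pos: [556.3, -35.5, 56.8]
tool_rot: [0.032, 3.141, 0.0]
contact_force: [0.1, 0.5, -1.3]
width: 16.9
gripper_force: 68.5
```

>>> drive_tool:
  jaw: [-1, -1, -1, -1]
  linear:
    - [-0.1, 0, 0]
    - [-0.2, 0, 0]
    - [-0.2, 0, 0]
    - [-0.2, 0, 0]
  turn:
    - [0, 0, 0]
    - [0, 0, 0]
    - [0, 0, 0]
    - [0, 0, 0]

```text
t: 10.3
tool_pos: [557.4, -35.4, 56.6]
tool_rot: [-0.031, -3.139, -0.0]
contact_force: [-4.9, 0.0, 0.9]
width: 17.1
gripper_force: 68.7
```

>>> drive_tool:
  jaw: [-1, -1, -1, -1]
  linear:
    - [-0.1, 0, 0]
    - [-0.15, 0, 0]
    - [-0.15, 0, 0]
    - [-0.15, 0, 0]
  turn:
    - [0, 0, 0]
    - [0, 0, 0]
    - [0, 0, 0]
    - [0, 0, 0]

```text
t: 10.8
tool_pos: [557.4, -35.4, 56.7]
tool_rot: [-0.031, -3.136, -0.001]
contact_force: [-13.1, -0.3, 4.8]
width: 17.0
gripper_force: 69.6
```

It stalls at 557.4 with −13 N, so it is at the stop. I'll ease off slightly and lower it to the floor.

>>> drive_tool:
  jaw: [-1, -1, -1, -1]
  linear:
    - [0.25, 0, 0]
    - [0.25, 0, 0.1]
    - [0.25, 0, 0.15]
    - [0.25, 0, 0.15]
  turn:
    - [0, 0, 0]
    - [0, 0, 0]
    - [0, 0, 0]
    - [0, 0, 0]

```text
t: 11.3
tool_pos: [557.3, -35.5, 55.2]
tool_rot: [-0.032, -3.141, -0.0]
contact_force: [-0.7, 0.1, -0.9]
width: 17.0
gripper_force: 68.7
```

>>> drive_tool:
  jaw: [-1, -1, -1]
  linear:
    - [0, 0, 0.1]
    - [0, 0, 0.1]
    - [0, 0, 0.1]
  turn:
    - [0, 0, 0]
    - [0, 0, 0]
    - [0, 0, 0]

```text
t: 11.68
tool_pos: [557.4, -35.6, 54.7]
tool_rot: [0.031, 3.141, -0.0]
contact_force: [-3.1, 0.4, 4.4]
width: 17.2
gripper_force: 69.3
```

>>> drive_tool:
  jaw: [0.2, 0.2, 0.2, 0.2]
  linear:
    - [0, 0, 0]
    - [0, 0, 0]
    - [0, 0, 0]
    - [0, 0, 0]
  turn:
    - [0, 0, 0]
    - [0, 0, 0]
    - [0, 0, 0]
    - [0, 0, 0]

```text
t: 12.18
tool_pos: [557.3, -35.6, 54.2]
tool_rot: [0.032, 3.141, -0.0]
contact_force: [0.7, -0.3, -0.1]
width: 51.1
gripper_force: 0.0
```

>>> drive_tool:
  jaw: [0.2, 0.2, 0.2, 0.2, 0.2]
  linear:
    - [0, 0, -2]
    - [0, 0, -5]
    - [0, 0, -9]
    - [0, 0, -14]
    - [15, 0, -16]
  turn:
    - [0, 0, 0]
    - [0, 0, 0]
    - [0, 0, 0]
    - [0, 0, 0]
    - [0, 0, 0]

```text
t: 12.8
tool_pos: [498.6, -35.4, 205.9]
tool_rot: [0.031, 3.132, -0.005]
contact_force: [-0.3, -0.3, -0.8]
width: 51.0
gripper_force: 0.0
```

>>> drive_tool:
  jaw: [0.2, 0.2, 0.2, 0.2, 0.2]
  linear:
    - [5, 0, 0]
    - [10, 0, 0]
    - [13, 0, 0]
    - [13, 0, 0]
    - [13, 0, 0]
  turn:
    - [0, 0, 0]
    - [0, 0, 0]
    - [0, 0, 0]
    - [0, 0, 0]
    - [0, 0, 0]

```text
t: 13.42
tool_pos: [366.1, -31.9, 202.8]
tool_rot: [0.032, 3.14, -0.001]
contact_force: [0.6, -0.1, 0.1]
width: 50.7
gripper_force: 0.0
```

```bash
python3 -c "
from h import *
go(400,-35,200,178.85)
from workcell import manip;import cv2
s=manip.snapshot('top'); np.savez('t4.npz',**s); c=s['img'][165:285,240:400,::-1]; cv2.imwrite('pics/t4.png',cv2.resize(c,None,fx=5,fy=5))
"
```

```text
t 13.43 tcp [366.1 -31.9 202.8] lin [-3.39 -0.24  0.28] turn [-0.02  0.06 -0.01] F [ 0.6 -0.1  0.1] w 50.7 0.0
```

View pics/t4.png

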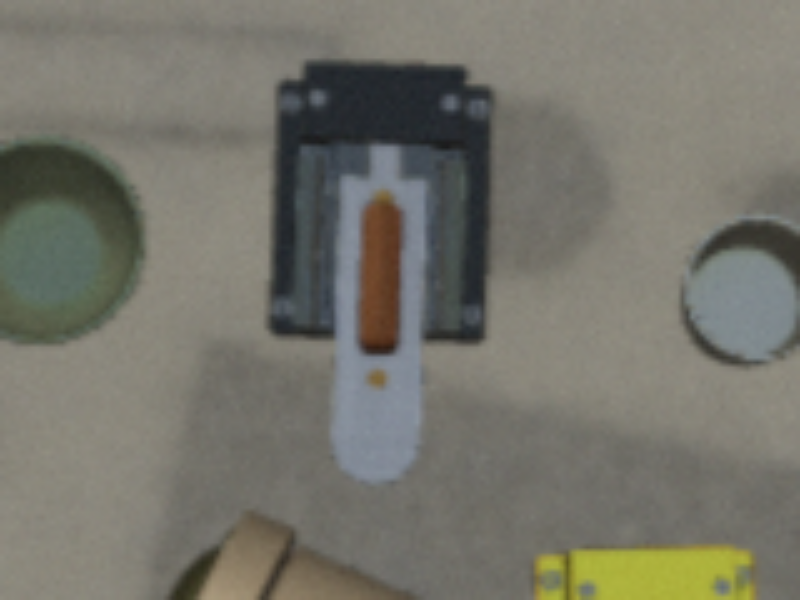

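The template now lies reversed in the channel: shoulder at (383,178), tongue under the bridge, round tip at (375,482), on the centre line. The bowl and cup are unmoved and the gripper is clear.

```bash
python3 -c "
from workcell import manip
print(manip.hand_in())"
```

```text
the job is handed in; nothing more can be done
None
```

I handed the job in at about 13.4 s of the 51 s allowed; no verdict came back. The template is turned round and released, tongue first under the bridge (it stalled against the stop at 13 N), with its round end out of the mouth. The last picture shows it straight in the channel, the bowl and cup where they were and the gripper clear.

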